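# Sort out the mixed-up drip trays

## Task

The four containers on the clay drip trays are all standing on the wrong ones: the stout jar belongs on the round tray, the jar with the narrow neck on the square tray, the tall bottle on the oblong tray and the little canister on the three-cornered tray. Put each one upright in the middle of its own tray, one container to a tray; the empty cork mat is a free spot for getting them past each other. Do not tip any of them over, and leave the clay whistle where it stands.

Things in the scene. Friction and masses are not known exactly. Their poses are not given: they have to be found in the camera images.
- jar: straight clear jar with a green lid, the stoutest of the four containers: 54 mm diameter, 92 mm tall, about 0.3 kg; belongs on the round tray. Grasp the body about 60 mm above its underside (any direction). Stands upright; origin: centre of its underside; z up along its axis.
- spice: clear jar with a shoulder and a narrower cylindrical pale top: body 45 mm diameter up to 62 mm, top part 36 mm diameter, 80 mm tall in all, about 0.11 kg; belongs on the square tray. Grasp the body about 48 mm above its underside (any direction). Stands upright; origin: centre of its underside; z up along its axis.
- bottle: slim blue plastic bottle with a small white cap, the tallest container: 33 mm diameter, 98 mm tall, 0.06 kg; belongs on the oblong tray. Grasp the body about 60 mm above its underside (any direction). Stands upright; origin: centre of its underside; z up along its axis.
- canister: small canister with a white body and a black snap lid, the shortest container: body 32 mm diameter up to 40 mm, lid 36 mm diameter above that, 52 mm tall, about 0.02 kg; belongs on the triangular tray. Grasp the body about 28 mm above its underside (any direction). Stands upright; origin: centre of its underside; z up along its axis.
- tray_round: round tray, 96 mm diameter; home of the stout jar. Reddish-brown fired clay, fixed to the bench, like the other trays. Origin: centre of its underside on the bench; z up. Flat floor 6 mm above the bench, round rim bar 7 mm thick whose top is 10 mm above the bench.
- tray_square: square tray, 86 x 86 mm; home of the necked jar. Reddish-brown fired clay, fixed to the bench, like the other trays. Origin: centre of its underside on the bench; z up. Flat floor 6 mm above the bench, round rim bar 7 mm thick whose top is 10 mm above the bench.
- tray_oblong: oblong tray, 82 mm along its x, 116 mm along its y; home of the bottle. Reddish-brown fired clay, fixed to the bench, like the other trays. Origin: centre of its underside on the bench; z up. Flat floor 6 mm above the bench, round rim bar 7 mm thick whose top is 10 mm above the bench.
- tray_triangle: blunt three-cornered tray: 42 mm from its centre to each side, 63 mm to each corner (one corner along its +x); home of the canister. Reddish-brown fired clay, fixed to the bench, like the other trays. Origin: centre of its underside on the bench; z up. Flat floor 6 mm above the bench, round rim bar 7 mm thick whose top is 10 mm above the bench.
- cork_mat: plain cork mat, 80 x 80 mm, 6 mm thick, no rim, fixed to the bench, empty at the start: a free spot. Origin: centre of its underside, z up. Mat and trays form a rough row; about 110 mm behind the row (away from the robot) is the front of a shelf rack with a board 0.27 to 0.31 m above the bench, so carry things along the row, not swinging outward beyond it.
- whistle: little brown and speckled glazed clay animal (a whistle), 30 x 46 mm and 46 mm tall, loose on the bench among the trays; fragile, leave it where it is. Origin: centre of its underside; z up. (Two fixed jars up to 142 mm tall stand beyond the left end of the row; other loose things lie in front of it.)

How it is judged:
By the outcome, as a careful person would: the job done as asked, in the order asked, and still so for the second after the job is handed in, with the robot touching nothing.
It also fails if it takes over 128 s, if anything falls off the work surface, if the arm or the gripper's body presses on something with over 40 N, if the wrist force passes 120 N, or if a joint passes its speed limit or range.

## Robot

A 6-joint arm with a two-finger parallel gripper is mounted at the origin on the work surface; the furniture and walls round the work are solid. World frame = base frame: x ahead of the robot, y to its left, z up, the work surface at z = 0. Lengths are in mm, angles in rad, forces in N, time in s.
With the tool pointing down it reaches from about 350 to 775 mm from the base axis. Payload 7.3 kg.
Tool frame: the origin (TCP) lies at the very end of the fingers, on their centre line; the grasp point (between the pads) lies behind it (bot.grip_point_offset is the z of the grasp point in the tool frame, in mm); z points along the fingers, y is the line along which they close (so a half turn about z gives the same grasp; the last joint's range is limited). The gripper opens to 92 mm and grips with 3 to 60 N. Pads are 19 mm wide; open, the fingers measure 130 mm over their backs; the gripper's body (75 mm by 190 mm) begins 47 mm behind the grasp point.
Start: joints at [1.117, 0.342, 1.524, -0, 1.275, -0.146], TCP at [159.041, 500.351, 226.741] pointing down, gripper open.
Joint ranges: [-2.53, 2.53], [-0.77, 2.02], [0.04, 2.7], [-1, 4.14], [0.28, 2.66], [-3.11, 3.11]. Speed limits (rad/s): [2.57, 2.57, 3.14, 3.14, 3.14, 3.14].

## Interface

Orientations are given as [roll, pitch, yaw] about the fixed x, y, z axes, in that order (R = Rz(yaw) Ry(pitch) Rx(roll)).
In Python, from plant import bot gives the robot as it stands. The module is installed in compiled form; this text tells all that it offers.
- The arm moves only by the shell command python3 -m crank 'ROWS'. ROWS is JSON, a list that holds one entry, the list of rows, each a list of 5 numbers: the opening, from 0 (shut) to 1 (fully open), then the shift along the tool's x, y, z in cm, then the turn about the tool's z in degrees. In form: [[[claw, x, y, z, turn], ...]]. A call has exactly 10 rows; each row is the pose to reach, as a shift and turn from the pose commanded when the call began, along the tool's axes at that moment; what a row does not reach only later rows make up. A row lasts 1/10 s, in which the tool goes at most 50 mm and 8.59 degrees, less where a joint would pass 70% of its speed; a pose out of reach is approached as far as the arm can. A call with a gripper value outside its range is refused whole. The fingers move at their own pace and stop on an object; the grip force is fixed at half the most. Time passes only in rows, so rows that repeat a pose let the fingers close, or fill a call up. It gives the time, the measured TCP pose, the force, the opening and the grip force at its end, in the units of the state.
- bot.get_obs(): the state, without advancing time (a new reading comes with each control period).
- bot.capture(name): name is "side" or "top" or "wrist"; returns (picture, depth): 384x512x3 uint8, red, green, blue; 384x512 float32, mm along the optical axis (not along the pixel's ray), 0 where there is no reading.
- bot.calibration(name): a dict with "vertical_fov" (degrees; the focal length in pixels is half the picture's height over the tangent of half this angle, whatever the lens; pixels are square), "cx", "cy" (the principal point, pixels), "D" ([k1, k2, p1, p2, k3] as OpenCV has them; the pictures are not rectified), "rvec" (rotation vector, rad) and "tvec" (3), from world to camera coordinates, as OpenCV has them; the wrist camera has in their place "tool_from_camera" (4x4, takes a point from camera to tool coordinates, whose origin is the TCP and whose axes are the flange's). Camera axes: x right, y down, z forward; pixel columns grow to the right and rows downward; lengths in mm; the calibration is good to about 2 mm. A picture is of the moment at which its call begins: read the wrist's pose just before it. calibration takes no time and is no camera call.
- bot.close_job(): hands the job in; it is judged then, once.
The state is a dict: "time": time; "joint_positions": joint angles; "dq": joint speeds; "tau": joint torques, N m; "tool_pos": TCP position; "tcp_rot": TCP orientation; "contact_force": force on the tool from outside, world axes, zero at the start; "moment": the same for the moment, N m; "grip_width": finger opening in mm; "finger_force": force on a finger pad.
Only numpy, scipy, OpenCV 4.12 (cv2) and the standard library are available. Lean on these libraries where they do the work, as an engineer would, in place of code of your own. Each camera call takes 0.05 s, during which the arm holds its last target. There are 200 camera calls.

## Working session

There is one attempt and no reset: what is moved stays moved. The work goes in short steps, Python scripts to look and compute and a shell command to move; the robot and the scene stay as the last step left them, time stands still between calls to the robot, and variables do not carry over. Pictures are saved under pics/ and viewed, at most 14 in all, crops included, and the job is handed in when it is done.

```bash
mkdir -p pics; cat > h.py <<'E'
import numpy as np, cv2
from plant import bot
def K(c):
    f=192/np.tan(np.radians(c["vertical_fov"])/2); return np.array([[f,0,c["cx"]],[0,f,c["cy"]],[0,0,1.]])
def snap(n,out):
    o=bot.get_obs(); im,d=bot.capture(n); cv2.imwrite(f"pics/{out}.png",im[:,:,::-1]); np.savez(f"pics/{out}.npz",im=im,d=d,tp=o["tool_pos"],tr=o["tcp_rot"]); return im,d
def cloud(n,out):
    z=np.load(f"pics/{out}.npz"); c=bot.calibration(n); k=K(c); d=z["d"]
    v,u=np.mgrid[:384,:512]; p=cv2.undistortPoints(np.stack([u,v],-1).reshape(-1,1,2).astype(float),k,np.array(c["D"],float)).reshape(384,512,2)
    P=np.dstack([p[...,0]*d,p[...,1]*d,d])
    if n=="wrist":
        from scipy.spatial.transform import Rotation as R
        T=np.array(c["tool_from_camera"]); P=P@T[:3,:3].T+T[:3,3]; P=P@R.from_euler("xyz",z["tr"]).as_matrix().T+z["tp"]
    else:
        r=cv2.Rodrigues(np.array(c["rvec"],float))[0]; P=(P-np.array(c["tvec"]).ravel())@r
    P[d==0]=np.nan; return P,z["im"]
E
python3 - <<'E'
from h import *
for n in("side","top"): snap(n,n+"0")
o=bot.get_obs(); print(o, bot.grip_point_offset)
E
```

```text
{'time': 0.1, 'joint_positions': array([ 1.11698357e+00,  3.42683169e-01,  1.52490834e+00, -7.45371895e-06,
        1.27540312e+00, -1.45985021e-01]), 'dq': array([ 0.00125783, -0.00172311, -0.00227309, -0.00034215,  0.00034112,
       -0.0025958 ]), 'tau': array([ 1.02261279e-04, -4.32009816e+01, -2.44693190e+01,  7.17887236e-02,
        5.27195900e-02, -2.28596576e-05]), 'tool_pos': array([158.88394912, 500.00459383, 226.10341851]), 'tcp_rot': array([-3.14020456e+00, -1.96888737e-04,  2.83376696e+00]), 'contact_force': array([-0.08995328, -0.09559502, -1.25352157]), 'moment': array([ 0.00883588,  0.00724807, -0.00871382]), 'finger_force': 0.0, 'grip_width': 91.65781939144797} -18.8
```

View pics/top0.png

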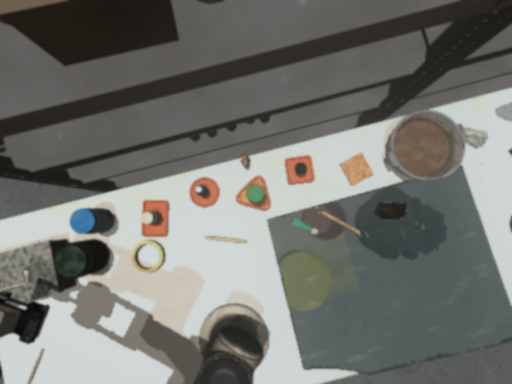

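View pics/side0.png

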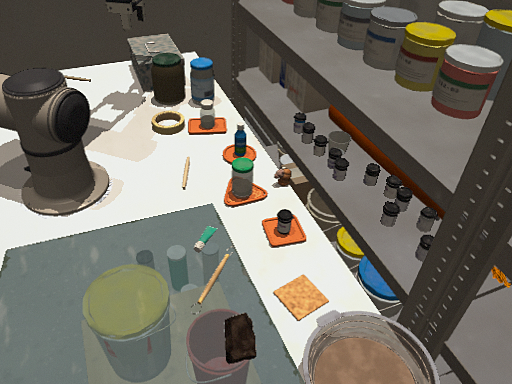

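The top picture shows, left to right: spice on the oblong tray (154,218), bottle on the round tray (204,192), jar on the triangle (256,194), canister on the square (300,170), and the cork mat (357,169). The whistle is at (246,161).

```bash
python3 - <<'E'
from h import *
for n in ("top","side"):
    P,im=cloud(n,n+"0")
    hsv=cv2.cvtColor(im,cv2.COLOR_RGB2HSV)
    m=((hsv[...,0]<14)&(hsv[...,1]>130)&(hsv[...,2]>90)&(np.abs(P[...,2]-6)<12)&(P[...,0]>250)).astype(np.uint8)
    nn,l,s,c=cv2.connectedComponentsWithStats(m)
    for i in range(1,nn):
        if s[i,4]>40:
            q=P[l==i][:,:2].astype(np.float32); print(n,c[i].round(),s[i,4],cv2.minAreaRect(q), cv2.minEnclosingCircle(q), np.nanmedian(P[l==i][:,2]))
P,im=cloud("top","top0")
for k,(u,v) in dict(spice=(148,218),bottle=(199,190),jar=(256,194),can=(300,170),cork=(357,169),whistle=(246,161),bench=(225,190)).items(): print(k,P[v-2:v+3:2,u-2:u+3:2].reshape(-1,3).round()[::2].tolist())
a=im[140:260,110:390]; cv2.imwrite("pics/top0c.png",cv2.resize(a[:,:,::-1],None,fx=2.85,fy=2.85,interpolation=cv2.INTER_CUBIC))
E
```

```text
top [298. 170.] 402 ((525.2574462890625, -203.95848083496094), (76.69975280761719, 74.88880157470703), 9.050615310668945) ((525.54052734375, -204.07614135742188), 49.55869674682617) 6.117082994340147
top [205. 192.] 397 ((451.7107238769531, 97.31220245361328), (83.16307830810547, 83.7919692993164), 1.01347815990448) ((452.1198425292969, 97.21964263916016), 42.63468551635742) 5.9237740567456365
top [156. 219.] 558 ((368.2638854980469, 250.6294708251953), (107.3777847290039, 74.79662322998047), 0.4023243486881256) ((368.247314453125, 250.5491943359375), 60.98689270019531) 5.922562595164234
side [206. 126.] 393 ((366.6479187011719, 254.0140380859375), (85.4770736694336, 115.1203842163086), 88.27069854736328) ((366.63037109375, 251.1519775390625), 66.13524627685547) 6.9190613222053585
side [230. 153.] 171 ((425.076904296875, 101.11941528320312), (40.61485290527344, 76.10673522949219), 7.015641689300537) ((431.872314453125, 101.76296997070312), 40.19172286987305) 6.408025526098441
side [250. 153.] 116 ((483.43951416015625, 99.46725463867188), (63.8516960144043, 35.64533233642578), 70.3281
[... 602 characters left out ...]
.0]]
bottle [[457.0, 103.0, 103.0], [457.0, 92.0, 100.0], [451.0, 97.0, 103.0], [447.0, 107.0, 76.0], [447.0, 95.0, 80.0]]
jar [[447.0, -63.0, 98.0], [447.0, -75.0, 98.0], [441.0, -69.0, 95.0], [435.0, -63.0, 98.0], [435.0, -75.0, 98.0]]
can [[524.0, -196.0, 54.0], [523.0, -207.0, 60.0], [518.0, -202.0, 58.0], [512.0, -196.0, 53.0], [512.0, -208.0, 55.0]]
cork [[534.0, -380.0, 10.0], [535.0, -395.0, 3.0], [528.0, -386.0, 10.0], [522.0, -380.0, 9.0], [522.0, -394.0, 7.0]]
whistle [[553.0, -30.0, 42.0], [554.0, -43.0, 34.0], [546.0, -37.0, 44.0], [nan, nan, nan], [541.0, -43.0, 40.0]]
bench [[465.0, 37.0, 2.0], [466.0, 25.0, -2.0], [459.0, 31.0, -1.0], [453.0, 38.0, -3.0], [453.0, 25.0, -3.0]]
```

View pics/top0c.png

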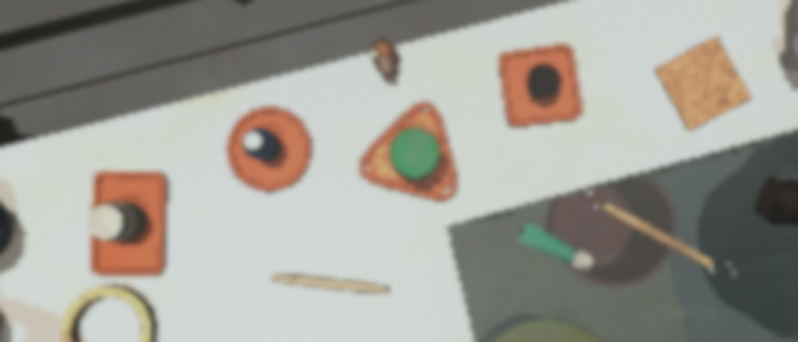

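The crop confirms the layout: jar on the triangle, bottle on the round tray, and nothing lying between the trays. The plan is canister→cork, spice→square, bottle→oblong, jar→round, canister→triangle. I'll square up the tool and look with the wrist camera on the way.

```bash
python3 -m crank '[[[1,-2,-1.5,0,-2],[1,-5.5,-3.5,0,-4],[1,-9,-6,0,-6],[1,-13,-8,0,-8],[1,-16.5,-10.5,0,-10.5],[1,-20,-13,0,-13],[1,-23.5,-15,0,-15],[1,-26,-16.5,0,-17],[1,-27.5,-17.5,0,-17.6],[1,-27.5,-17.5,0,-17.6]]]'
python3 - <<'E'
from h import *
snap("wrist","w1"); print(bot.calibration("wrist")["tool_from_camera"])
E
```

```text
time: 1.1
tool_pos: [369.2, 248.7, 226.4]
tcp_rot: [-3.141, -0.0, 3.138]
contact_force: [-0.3, 0.7, -0.6]
grip_width: 91.7
finger_force: 0.0
[[ 4.40149103e-04 -9.69691003e-01 -2.44334125e-01  6.52781105e+01]
 [ 9.99999890e-01  3.87442569e-04  2.63776012e-04 -3.49523270e-01]
 [-1.61115784e-04 -2.44334214e-01  9.69691067e-01 -1.58058509e+02]
 [ 0.00000000e+00  0.00000000e+00  0.00000000e+00  1.00000000e+00]]
```

View pics/w1.png

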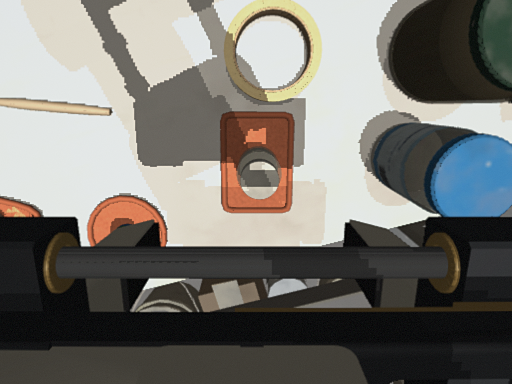

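The wrist view shows spice upright on the oblong tray at about (259,175), with the tray spanning (221–294, 112–212). I'll sweep on along the row, taking a picture at each station.

```bash
cat > m.py <<'E'
from h import *
import sys
def meas(n):
    P,im=cloud("wrist",n); hsv=cv2.cvtColor(im,cv2.COLOR_RGB2HSV)
    z=P[...,2]; ok=(P[...,0]>280)&(P[...,0]<640)
    m=((hsv[...,0]<14)&(hsv[...,1]>110)&(z<14)&(z>-5)&ok).astype(np.uint8)
    nn,l,s,c=cv2.connectedComponentsWithStats(m)
    for i in range(1,nn):
        if s[i,4]>800:
            q=P[l==i][:,:2].astype(np.float32); r=cv2.minAreaRect(q); e=cv2.minEnclosingCircle(q)
            print(n,"tray",c[i].round(),s[i,:4],np.round(r[0]),np.round(r[1]),round(r[2]),np.round(e[0],1),round(e[1],1))
    m=((z>25)&(z<125)&ok).astype(np.uint8); nn,l,s,c=cv2.connectedComponentsWithStats(m)
    for i in range(1,nn):
        if s[i,4]>300:
            q=P[l==i]; zt=np.percentile(q[:,2],95); t=q[q[:,2]>zt-6]; print(n,"obj",c[i].round(),s[i,:4],"top",zt.round(),((t.max(0)+t.min(0))/2).round(1),(t.max(0)-t.min(0)).round())
for n in sys.argv[1:]: meas(n)
E
python3 -m crank '[[[1,-1,-2,0,0],[1,-3,-5.5,0,0],[1,-5,-9,0,0],[1,-7,-12.5,0,0],[1,-8,-15,0,0],[1,-8,-15.2,0,0],[1,-8,-15.2,0,0],[1,-8,-15.2,0,0],[1,-8,-15.2,0,0],[1,-8,-15.2,0,0]]]'
python3 -c "from h import *;snap('wrist','w2')"
python3 -m crank '[[[1,0,-2,0,0],[1,0,-5.5,0,0],[1,0,-9,0,0],[1,0,-12.5,0,0],[1,0,-15.5,0,0],[1,0,-16.7,0,0],[1,0,-16.7,0,0],[1,0,-16.7,0,0],[1,0,-16.7,0,0],[1,0,-16.7,0,0]]]'
python3 -c "from h import *;snap('wrist','w3')"
python3 -m crank '[[[1,-1,-2,0,0],[1,-3,-5,0,0],[1,-5,-8,0,0],[1,-6.5,-11,0,0],[1,-7.5,-13,0,0],[1,-7.7,-13.4,0,0],[1,-7.7,-13.4,0,0],[1,-7.7,-13.4,0,0],[1,-7.7,-13.4,0,0],[1,-7.7,-13.4,0,0]]]'
python3 -c "from h import *;snap('wrist','w4')
cv2.imwrite('pics/m1.png',cv2.resize(np.vstack([np.hstack([cv2.imread(f'pics/w{i}.png')[:270] for i in p]) for p in ((1,2),(3,4))]),(800,422)))"
python3 m.py w1 w2 w3 w4
```

```text
time: 2.15
tool_pos: [447.6, 99.2, 226.8]
tcp_rot: [3.141, 0.0, -3.141]
contact_force: [0.4, -0.4, 0.2]
grip_width: 91.8
finger_force: 0.0
time: 3.2
tool_pos: [447.9, -67.7, 226.7]
tcp_rot: [3.141, 0.0, -3.141]
contact_force: [0.1, -0.5, -0.4]
grip_width: 91.7
finger_force: 0.0
time: 4.25
tool_pos: [524.7, -202.0, 227.1]
tcp_rot: [-3.142, 0.0, -3.141]
contact_force: [0.4, 0.3, 1.4]
grip_width: 91.4
finger_force: 0.0
w1 tray [256. 157.] [220 112  74 101] [368. 254.] [ 81. 114.] 90 [367.4 254.5] 65.8
w1 tray [122. 217.] [ 88 196  79  51] [435. 100.] [62. 93.] 0 [450.8 100. ] 47.0
w1 obj [457.  89.] [402  72 110  32] top 122.0 [289.  428.2 120.3] [18. 41.  9.]
w1 obj [412. 158.] [375 123 103  91] top 117.0 [357.5 403.9 118. ] [67. 40. 14.]
w1 obj [259. 173.] [237 148  45  51] top 86.0 [369.4 255.3  84.1] [35. 35.  7.]
w1 obj [321. 298.] [239 279 133  29] top 61.0 [508.5 333.3  58.7] [20. 88.  7.]
w2 tray [391.  88.] [355  34  84 112] [367. 253.] [ 81. 116.] 90 [368.3 252.6] 65.8
w2 tray [118. 158.] [ 63 119 100  95] [442. -50.] [111. 101.] 16 [444.7 -60.9] 61.6
w2 tray [251. 164.] [211 
[... 743 characters left out ...]
  43] top 104.0 [453.8 100.8 101.9] [19. 19.  7.]
w3 obj [327. 299.] [257 283 115  25] top 61.0 [589.8  28.9  58.8] [16. 66.  8.]
w4 tray [364.  93.] [338  43  70 106] [449. -72.] [111.  67.] 10 [450.4 -81.3] 55.9
w4 tray [500. 103.] [484  61  28  81] [458.  67.] [85. 31.] 11 [455.2  79.3] 42.6
w4 tray [251. 162.] [210 124  82  81] [ 525. -203.] [85. 85.] 8 [ 524.3 -202.4] 55.6
w4 obj [ 8. 45.] [ 0 17 20 54] top 43.0 [ 400.2 -439.8   41.2] [38. 15.  9.]
w4 obj [407.  86.] [360  52  92  66] top 99.0 [443.1 -64.3  96.2] [51. 54.  7.]
w4 obj [251. 172.] [233 154  37  36] top 58.0 [ 524.5 -203.1   56.1] [35. 35.  8.]
w4 obj [411. 193.] [396 171  34  42] top 45.0 [551.1 -28.5  42.6] [36. 26.  7.]
```

View pics/m1.png

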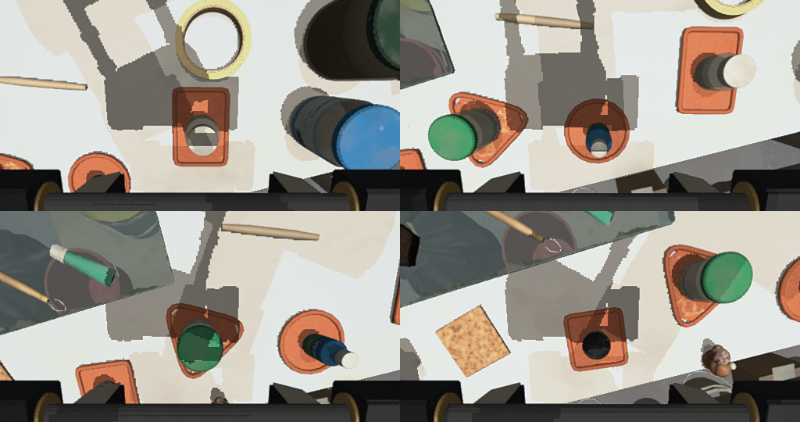

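All five views agree to about 2 mm. The cork is at about (93,165) in w4. Next I'll descend on the canister and close, and locate the cork.

```bash
python3 - <<'E'
from h import *
P,im=cloud("wrist","w4"); h=cv2.cvtColor(im,cv2.COLOR_RGB2HSV)
m=((h[...,0]<20)&(h[...,1]>60)&(np.abs(P[...,2]-6)<6)&(P[...,1]<-290)&(P[...,0]>440)).astype(np.uint8)
n,l,s,c=cv2.connectedComponentsWithStats(m); i=1+s[1:,4].argmax(); print(s[i],c[i],cv2.minAreaRect(P[l==i][:,:2].astype(np.float32)))
E
python3 -m crank '[[[1,0,-0.1,2,0],[1,0,-0.1,5,0],[1,0,-0.1,8.5,0],[1,0,-0.1,12,0],[1,0,-0.1,15,0],[1,0,-0.1,17.5,0],[1,0,-0.1,19.5,0],[1,0,-0.1,20.5,0],[1,0,-0.1,21,0],[1,0,-0.1,21.2,0]]]'
python3 -m crank '[[[0.6,0,0,0,0],[0.5,0,0,0,0],[0.4,0,0,0,0],[0.3,0,0,0,0],[0.2,0,0,0,0],[0.2,0,0,0,0],[0.2,0,0,0,0],[0.2,0,0,0,0],[0.2,0,0,0,0],[0.2,0,0,0,0]]]'
```

```text
[  45  121   96   92 4608] [ 93.04166667 166.77647569] ((529.4400024414062, -384.6502685546875), (79.2384033203125, 82.82307434082031), 28.5139102935791)
time: 5.3
tool_pos: [525.1, -203.9, 15.0]
tcp_rot: [-3.141, 0.001, 3.141]
contact_force: [0.1, 0.0, 0.2]
grip_width: 91.6
finger_force: 0.0
time: 6.3
tool_pos: [524.8, -203.8, 14.7]
tcp_rot: [3.141, -0.0, 3.141]
contact_force: [0.5, 0.5, 0.5]
grip_width: 33.5
finger_force: 30.0
```

```bash
python3 - <<'E'
from h import *
for n in("top","side"):
    P,_=cloud(n,n+"0"); q=P.reshape(-1,3); q=q[(q[:,2]>25)&(q[:,2]<330)]; d=q[:,:2]-[529.5,-384.7]; r=np.hypot(*d.T); a=np.degrees(np.arctan2(d[:,1],d[:,0]))
    for b in range(-180,180,30):
        k=(a>=b)&(a<b+30)&(r<200)
        if k.sum()>3: j=np.where(k)[0][r[k].argmin()]; print(n,b,k.sum(),r[j].round(),q[j].round(), q[k][:,2].max().round())
E
```

```text
top -180 149 123.0 [ 420. -442.   33.] 59.0
top -150 325 123.0 [ 424. -446.   31.] 63.0
top -120 140 111.0 [ 527. -496.   66.] 74.0
top -90 286 85.0 [ 561. -464.   66.] 74.0
top -60 248 102.0 [ 581. -472.   69.] 76.0
top -30 689 171.0 [ 701. -385.   58.] 329.0
top 0 1039 164.0 [ 688. -342.   59.] 310.0
top 30 410 171.0 [ 676. -297.   56.] 309.0
top 60 41 164.0 [ 531. -221.   51.] 60.0
top 90 73 164.0 [ 522. -221.   51.] 61.0
side -180 221 121.0 [ 422. -441.   30.] 60.0
side -150 1102 124.0 [ 423. -448.   31.] 63.0
side -120 639 106.0 [ 528. -491.   68.] 71.0
side -90 1088 83.0 [ 560. -462.   67.] 72.0
side -60 1658 98.0 [ 580. -469.   70.] 74.0
side -30 2350 171.0 [ 701. -391.   60.] 330.0
side 0 2366 162.0 [ 685. -340.   61.] 308.0
side 30 1012 170.0 [ 676. -300.   56.] 308.0
side 60 72 164.0 [ 531. -220.   52.] 60.0
side 90 191 164.0 [ 524. -221.   52.] 59.0
```

```bash
python3 -m crank '[[[0.2,0,0,-2,0],[0.2,0,0,-4.5,0],[0.2,0,-1.5,-6,6],[0.2,0.1,-5,-6,13],[0.2,0.2,-8.5,-6,20],[0.2,0.25,-12,-6,27],[0.2,0.25,-15,-6,34],[0.2,0.25,-17,-6,40],[0.2,0.25,-17.3,-6,45],[0.2,0.25,-17.3,-6,45]]]'
python3 -m crank '[[[0.2,0,0,0,0],[0.2,0,0,1.5,0],[0.2,0,0,3.5,0],[0.2,0,0,5,0],[0.2,0,0,5.6,0],[0.2,0,0,5.9,0],[0.2,0,0,5.9,0],[0.3,0,0,5.9,0],[0.4,0,0,5.9,0],[0.5,0,0,5.9,0]]]'
python3 -m crank '[[[0.6,0,0,0,0],[0.8,0,0,0,0],[1,0,0,0,0],[1,0,0,0,0],[1,0,0,-2,0],[1,0,0,-5.5,0],[1,0,0,-9.5,0],[1,0,0,-13.5,0],[1,0,0,-16,-8],[1,0,0,-16,-16]]]'
python3 -c "from h import *;snap('wrist','w5')"; python3 m.py w5 | grep obj
```

```text
time: 7.3
tool_pos: [521.8, -377.6, 74.3]
tcp_rot: [3.142, -0.0, 2.353]
contact_force: [-0.2, -0.5, -0.8]
grip_width: 33.2
finger_force: 30.0
time: 8.3
tool_pos: [522.4, -377.1, 16.3]
tcp_rot: [3.141, 0.001, 2.356]
contact_force: [-0.3, -0.2, -0.3]
grip_width: 40.7
finger_force: 0.0
time: 9.3
tool_pos: [523.9, -378.2, 180.9]
tcp_rot: [-3.14, 0.009, 2.641]
contact_force: [0.6, -0.3, 0.0]
grip_width: 92.0
finger_force: 0.0
w5 obj [ 83. 107.] [ 33  63 103  95] top 58.0 [ 401.  -475.8   56.6] [42. 52.  9.]
w5 obj [254. 179.] [233 157  43  43] top 58.0 [ 523.3 -376.6   55.5] [35. 34.  7.]
w5 obj [192. 294.] [173 279  36  33] top 71.0 [ 586.5 -474.5   68.8] [42. 14.  6.]
```

View pics/w5.png

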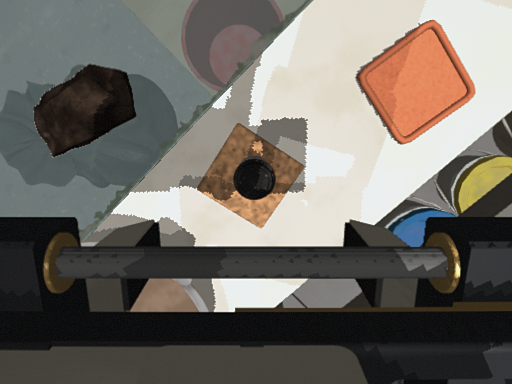

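Canister stands upright in the cork at (254,179). Now on to the spice.

```bash
python3 -m crank '[[[1,0,0,-1,-7],[1,0,0,-2.5,-14],[1,0,0,-4,-21],[1,0,0,-5,-27],[1,0,0,-5,-29],[1,0,0,-5,-29],[1,0,0,-5,-29],[1,0,0,-5,-29],[1,0,0,-5,-29],[1,0,0,-5,-29]]]' | head -3
python3 -m crank '[[[1,0.4,1.5,0,0],[1,1.2,5,0,0],[1,2.1,9,0,0],[1,3.1,13,0,0],[1,4.1,17,0,0],[1,5.1,21,0,0],[1,6.1,25,0,0],[1,7.1,29,0,0],[1,8.1,33,0,0],[1,9,37,0,0]]]' | head -3
python3 -m crank '[[[1,0.9,4,0,0],[1,1.8,8,0,0],[1,2.8,12,0,0],[1,3.8,16,0,0],[1,4.7,20,0,0],[1,5.6,23.5,0,0],[1,6.1,25.5,0,0],[1,6.3,26.2,0,0],[1,6.3,26.2,0,0],[1,6.3,26.2,0,0]]]'
```

```text
time: 10.35
tool_pos: [522.2, -376.8, 225.5]
tcp_rot: [3.141, -0.0, 3.14]
time: 11.35
tool_pos: [431.8, -5.3, 225.9]
tcp_rot: [3.142, 0.001, 3.14]
time: 12.35
tool_pos: [369.8, 254.5, 225.7]
tcp_rot: [-3.141, 0.0, 3.14]
contact_force: [-0.0, -0.2, 0.2]
grip_width: 91.8
finger_force: 0.0
```

```bash
python3 -m crank '[[[1,0,0,2,0],[1,0,0,5,0],[1,0,0,8.5,0],[1,0,0,12,0],[1,0,0,15,0],[1,0,0,17,0],[1,0,0,18.3,0],[1,0,0,18.9,0],[1,0,0,19,0],[1,0,0,19,0]]]' | head -2
python3 -m crank '[[[0.7,0,0,0,0],[0.6,0,0,0,0],[0.5,0,0,0,0],[0.35,0,0,0,0],[0.35,0,0,0,0],[0.35,0,0,0,0],[0.35,0,0,0,0],[0.35,0,0,0,0],[0.35,0,0,0,0],[0.35,0,0,0,0]]]'
python3 -m crank '[[[0.35,0,0,-1,0],[0.35,0,0,-3,0],[0.35,0,0,-5.5,0],[0.35,0,0,-8,0],[0.35,0,0,-10.5,0],[0.35,0,0,-13,0],[0.35,0,0,-14.5,0],[0.35,0,0,-15,0],[0.35,0,0,-15,0],[0.35,0,0,-15,0]]]'
```

```text
time: 13.35
tool_pos: [370.2, 255.0, 36.2]
time: 14.35
tool_pos: [369.6, 255.3, 35.7]
tcp_rot: [3.141, 0.0, 3.141]
contact_force: [-0.1, 0.1, 0.1]
grip_width: 43.7
finger_force: 30.0
time: 15.35
tool_pos: [369.1, 255.0, 185.0]
tcp_rot: [-3.141, -0.001, 3.141]
contact_force: [0.5, 0.1, -1.6]
grip_width: 43.7
finger_force: 30.0
```

```bash
python3 -m crank '[[[0.35,-0.3,-1,0,0],[0.35,-1,-3,0,0],[0.35,-1.9,-5.7,0,0],[0.35,-2.9,-8.7,0,0],[0.35,-4,-11.8,0,0],[0.35,-5,-14.8,0,0],[0.35,-6,-17.8,0,0],[0.35,-7.1,-20.8,0,0],[0.35,-8.1,-23.8,0,0],[0.35,-9.1,-26.8,0,0]]]' | head -2
python3 -m crank '[[[0.35,-1,-3,0,0],[0.35,-2,-6,0,0],[0.35,-3,-9,0,0],[0.35,-4,-12,0,0],[0.35,-4.9,-14.5,0,0],[0.35,-5.7,-16.8,0,0],[0.35,-6.2,-18.3,0,0],[0.35,-6.4,-18.9,0,0],[0.35,-6.4,-18.9,0,0],[0.35,-6.4,-18.9,0,0]]]'
```

```text
time: 16.35
tool_pos: [460.1, -14.7, 184.9]
time: 17.35
tool_pos: [523.9, -201.0, 185.5]
tcp_rot: [3.141, -0.001, 3.141]
contact_force: [-0.3, 0.5, -0.7]
grip_width: 43.7
finger_force: 30.0
```

```bash
python3 -m crank '[[[0.35,0,-0.1,2,0],[0.35,0,-0.1,5,0],[0.35,0,-0.1,8,0],[0.35,0,-0.1,11,0],[0.35,0,-0.1,13,0],[0.35,0,-0.1,14.2,0],[0.35,0,-0.1,14.7,0],[0.35,0,-0.1,14.9,0],[0.35,0,-0.1,14.9,0],[0.35,0,-0.1,14.9,0]]]'
python3 -m crank '[[[0.55,0,0,0,0],[0.65,0,0,0,0],[0.8,0,0,0,0],[1,0,0,0,0],[1,0,0,0,0],[1,0,0,-2,0],[1,0,0,-6,0],[1,0,0,-10,0],[1,0,0,-14,0],[1,0,0,-18,0]]]'
python3 -m crank '[[[1,0,0,-1,0],[1,0.4,2,-1,0],[1,1.2,6,-1,0],[1,2.2,10,-1,0],[1,3.3,15,-1,0],[1,4.5,20,-1,0],[1,5.6,25,-1,0],[1,6.6,28.5,-1,0],[1,7.1,30.3,-1,0],[1,7.1,30.3,-1,0]]]'
python3 -c "from h import *;snap('wrist','w6');snap('side','s6')"; python3 m.py w6; python3 -c "
import cv2;a=cv2.imread('pics/s6.png')[90:340,150:400];cv2.imwrite('pics/s6c.png',cv2.resize(a,None,fx=2.2,fy=2.2))"
```

```text
time: 18.35
tool_pos: [524.9, -203.1, 37.7]
tcp_rot: [-3.141, 0.002, 3.141]
contact_force: [0.9, -0.7, -1.0]
grip_width: 43.9
finger_force: 30.0
time: 19.35
tool_pos: [524.1, -202.7, 218.4]
tcp_rot: [3.142, 0.0, 3.141]
contact_force: [1.3, 0.3, -0.4]
grip_width: 91.8
finger_force: 0.0
time: 20.35
tool_pos: [452.3, 102.4, 226.2]
tcp_rot: [3.141, -0.001, -3.138]
contact_force: [-0.2, 0.2, 0.1]
grip_width: 91.8
finger_force: 0.0
w6 tray [393.  85.] [352  30  85 112] [368. 254.] [ 81. 114.] 90 [368.  253.3] 66.0
w6 tray [114. 155.] [ 59 114 101  96] [441. -50.] [110. 103.] 16 [444.6 -60.6] 61.9
w6 tray [248. 160.] [208 122  83  83] [451.  99.] [92. 94.] 88 [451.5  99.5] 47.2
w6 obj [ 75. 166.] [ 31 134  91  67] top 98.0 [443.1 -64.2  96.1] [53. 52.  7.]
w6 obj [251. 175.] [234 154  35  43] top 104.0 [453.6 101.8 102. ] [18. 17.  7.]
w6 obj [413. 238.] [398 229  26  18] top 60.0 [524.5 272.6  58.6] [ 6. 17.  7.]
w6 obj [256. 295.] [130 279 242  33] top 62.0 [584.6 100.8  59.8] [ 41. 263.   8.]
```

View pics/s6c.png

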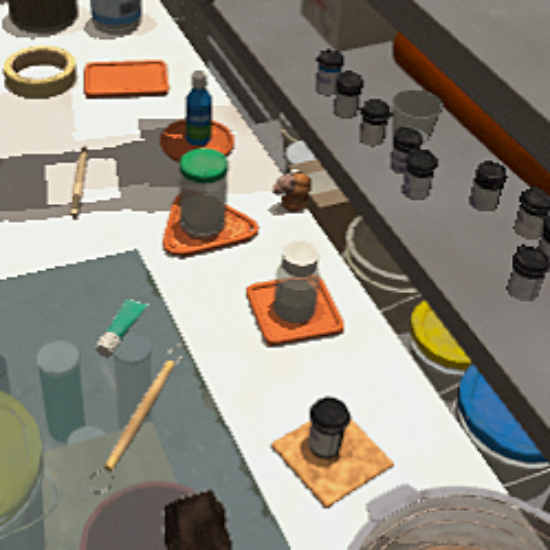

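Side crop: spice stands mid-square tray (298,285), canister on cork (328,425). Now the bottle.

```bash
python3 -m crank '[[[1,-0.1,0,2,0],[1,-0.1,0,5,0],[1,-0.1,0,8.5,0],[1,-0.1,0,12,0],[1,-0.1,0,14.5,0],[1,-0.1,0,16.5,0],[1,-0.1,0,17.5,0],[1,-0.1,0,17.9,0],[1,-0.1,0,17.9,0],[1,-0.1,0,17.9,0]]]' | head -2
python3 -m crank '[[[0.7,0,0,0,0],[0.5,0,0,0,0],[0.4,0,0,0,0],[0.2,0,0,0,0],[0.2,0,0,0,0],[0.2,0,0,0,0],[0.2,0,0,0,0],[0.2,0,0,0,0],[0.2,0,0,0,0],[0.2,0,0,0,0]]]'
python3 -m crank '[[[0.2,0,0,-1,0],[0.2,0,0,-3,0],[0.2,0.2,0.4,-5,0],[0.2,1.4,2.5,-6,0],[0.2,3,5.5,-6,0],[0.2,4.7,8.5,-6,0],[0.2,6.4,11.5,-6,0],[0.2,7.8,13.8,-6,0],[0.2,8.5,15.1,-6,0],[0.2,8.5,15.1,-6,0]]]'
```

```text
time: 21.45
tool_pos: [455.2, 100.0, 48.5]
time: 22.45
tool_pos: [454.5, 100.2, 47.7]
tcp_rot: [3.141, 0.0, 3.141]
contact_force: [-0.2, -0.3, -0.4]
grip_width: 32.5
finger_force: 30.0
time: 23.45
tool_pos: [368.7, 252.6, 108.3]
tcp_rot: [3.141, 0.0, -3.139]
contact_force: [1.1, 0.2, -0.3]
grip_width: 32.9
finger_force: 30.0
```

```bash
python3 -m crank '[[[0.2,0,0.1,0,0],[0.2,0,0.1,1,0],[0.2,0,0.1,2.5,0],[0.2,0,0.1,4,0],[0.2,0,0.1,5.2,0],[0.2,0,0.1,5.7,0],[0.2,0,0.1,5.9,0],[0.2,0,0.1,5.9,0],[0.2,0,0.1,5.9,0],[0.2,0,0.1,5.9,0]]]'
python3 -m crank '[[[0.4,0,0,0,0],[0.5,0,0,0,0],[0.7,0,0,0,0],[1,0,0,0,0],[1,0,0,0,0],[1,0,0,-2,0],[1,0,0,-6,0],[1,0,0,-10,0],[1,0,0,-14,0],[1,0,0,-17.5,0]]]' | head -2
python3 -m crank '[[[1,0,0,-0.4,0],[1,-0.4,-2,-0.4,0],[1,-1.3,-6,-0.4,0],[1,-2.4,-11,-0.4,0],[1,-3.6,-16,-0.4,0],[1,-4.9,-21,-0.4,0],[1,-6.1,-26,-0.4,0],[1,-7,-29.7,-0.4,0],[1,-7.5,-31.7,-0.4,0],[1,-7.5,-31.7,-0.4,0]]]'
python3 -c "from h import *;snap('wrist','w7')"; python3 m.py w7
```

```text
time: 24.45
tool_pos: [369.9, 252.4, 49.2]
tcp_rot: [3.141, 0.001, 3.141]
contact_force: [1.3, 0.5, -0.9]
grip_width: 32.2
finger_force: 30.0
time: 25.45
tool_pos: [369.6, 252.3, 225.9]
time: 26.45
tool_pos: [444.5, -67.2, 226.6]
tcp_rot: [3.142, -0.001, 3.137]
contact_force: [-0.5, 0.2, -0.7]
grip_width: 91.7
finger_force: 0.0
w7 tray [258. 151.] [212 122  99  95] [437. -69.] [103. 111.] 45 [444.5 -61.6] 61.7
w7 tray [398. 170.] [356 129  84  82] [451.  99.] [93. 93.] 69 [451.3  98.6] 47.3
w7 tray [139. 215.] [ 97 195  81  52] [ 515. -203.] [67. 85.] 9 [ 518.1 -202.3] 51.2
w7 obj [255. 176.] [226 142  60  68] top 98.0 [443.1 -63.8  96.1] [53. 52.  7.]
w7 obj [332. 300.] [268 285 104  23] top 61.0 [588.   35.   58.5] [13. 53.  8.]
```

```bash
python3 -m crank '[[[1,0.1,0.25,2,0],[1,0.1,0.25,5,0],[1,0.1,0.25,8.5,0],[1,0.1,0.25,12,0],[1,0.1,0.25,14.5,0],[1,0.1,0.25,16.5,0],[1,0.1,0.25,17.5,0],[1,0.1,0.25,17.9,0],[1,0.1,0.25,17.9,0],[1,0.1,0.25,17.9,0]]]' | head -2
python3 -m crank '[[[0.75,0,0,0,0],[0.65,0,0,0,0],[0.6,0,0,0,0],[0.5,0,0,0,0],[0.45,0,0,0,0],[0.45,0,0,0,0],[0.45,0,0,0,0],[0.45,0,0,0,0],[0.45,0,0,0,0],[0.45,0,0,0,0]]]'
python3 -m crank '[[[0.45,0,0,-1,0],[0.45,0,0,-3,0],[0.45,0,0.4,-5,0],[0.45,-0.2,2.5,-6,0],[0.45,-0.4,5.5,-6,0],[0.45,-0.5,8.7,-6,0],[0.45,-0.6,11.9,-6,0],[0.45,-0.7,14.7,-6,0],[0.45,-0.8,16.3,-6,0],[0.45,-0.8,16.3,-6,0]]]'
```

```text
time: 27.5
tool_pos: [444.0, -62.1, 49.5]
time: 28.5
tool_pos: [443.5, -62.4, 48.7]
tcp_rot: [-3.142, 0.0, 3.141]
contact_force: [0.1, -1.4, 1.2]
grip_width: 51.4
finger_force: 29.9
time: 29.5
tool_pos: [451.0, 102.6, 108.9]
tcp_rot: [3.141, -0.001, -3.139]
contact_force: [-0.2, -0.9, -3.8]
grip_width: 51.5
finger_force: 29.8
```

```bash
python3 -m crank '[[[0.45,0,-0.2,0,0],[0.45,0,-0.2,1,0],[0.45,0,-0.2,2.5,0],[0.45,0,-0.2,4,0],[0.45,0,-0.2,5.2,0],[0.45,0,-0.2,5.7,0],[0.45,0,-0.2,5.9,0],[0.45,0,-0.2,5.9,0],[0.45,0,-0.2,5.9,0],[0.45,0,-0.2,5.9,0]]]'
python3 -m crank '[[[0.65,0,0,0,0],[0.75,0,0,0,0],[0.85,0,0,0,0],[1,0,0,0,0],[1,0,0,0,0],[1,0,0,-2,0],[1,0,0,-6,0],[1,0,0,-10,0],[1,0,0,-14,0],[1,0,0,-17.5,0]]]' | head -2
python3 -m crank '[[[1,0,0,-0.4,0],[1,-0.3,-2,-0.4,0],[1,-0.9,-6,-0.4,0],[1,-1.6,-10.5,-0.4,0],[1,-2.3,-15,-0.4,0],[1,-2.9,-19.5,-0.4,0],[1,-3.6,-24,-0.4,0],[1,-4.3,-28.5,-0.4,0],[1,-4.8,-32,-0.4,0],[1,-5,-34,-0.4,0]]]' |head -2
python3 -m crank '[[[1,-0.3,-2.5,0,5],[1,-0.9,-6,0,11],[1,-1.5,-9.5,0,18],[1,-2,-12,0,26],[1,-2.2,-13.3,0,33],[1,-2.2,-13.5,0,39],[1,-2.2,-13.5,0,45],[1,-2.2,-13.5,0,45],[1,-2.2,-13.5,0,45],[1,-2.2,-13.5,0,45]]]'
python3 -c "from h import *;snap('wrist','w8');snap('side','s8')"; python3 m.py w8;  python3 -c "
import cv2;a=cv2.imread('pics/s8.png')[90:340,150:400];cv2.imwrite('pics/s8c.png',cv2.resize(a,None,fx=2.2,fy=2.2))"
```

```text
time: 30.5
tool_pos: [451.9, 98.7, 50.2]
tcp_rot: [3.141, 0.001, 3.141]
contact_force: [0.1, 0.2, -2.9]
grip_width: 51.1
finger_force: 29.8
time: 31.5
tool_pos: [451.5, 98.7, 226.9]
time: 32.5
tool_pos: [501.0, -243.8, 227.4]
time: 33.5
tool_pos: [523.3, -375.8, 228.5]
tcp_rot: [3.141, -0.0, 2.358]
contact_force: [0.4, 0.0, 0.3]
grip_width: 91.7
finger_force: 0.0
w8 tray [359.  54.] [316   0 107 106] [ 525. -203.] [85. 85.] 8 [ 525.3 -204. ] 55.0
w8 obj [387.  43.] [353  15  69  57] top 86.0 [ 525.1 -204.1   84.1] [35. 36.  7.]
w8 obj [503.  85.] [489  61  23  43] top 59.0 [ 637.1 -151.3   57.2] [ 6. 23.  8.]
w8 obj [ 98. 153.] [ 60 114  81  87] top 58.0 [ 400.6 -476.8   56.7] [43. 54.  9.]
w8 obj [251. 172.] [234 153  36  37] top 58.0 [ 522.6 -375.9   55.8] [32. 32.  7.]
w8 obj [239. 293.] [219 279  37  29] top 71.0 [ 602.  -473.8   69.8] [49. 12.  5.]
```

View pics/s8c.png

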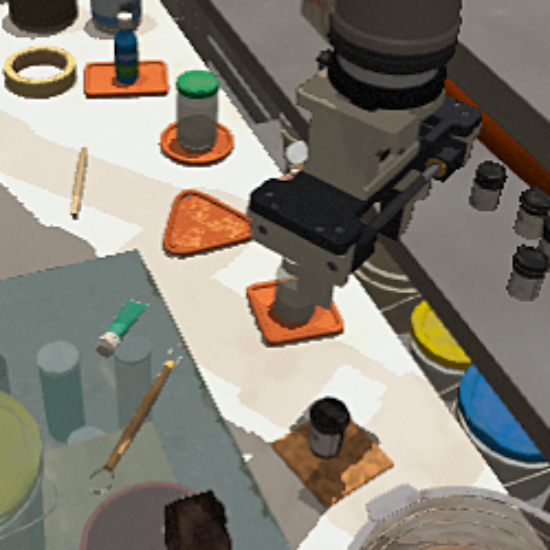

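Spice, bottle and jar are all on their trays, upright. Next I'll pick up the canister from the cork.

```bash
python3 -m crank '[[[1,0,0,2,0],[1,0,0,5,0],[1,0,0,8.5,0],[1,0,0,12,0],[1,0,0,15,0],[1,0,0,17.5,0],[1,0,0,19.5,0],[1,0,0,20.6,0],[1,0,0,21.1,0],[1,0,0,21.2,0]]]'|head -2
python3 -m crank '[[[0.6,0,0,0,0],[0.5,0,0,0,0],[0.4,0,0,0,0],[0.3,0,0,0,0],[0.2,0,0,0,0],[0.2,0,0,0,0],[0.2,0,0,0,0],[0.2,0,0,0,0],[0.2,0,0,0,0],[0.2,0,0,0,0]]]'
python3 -m crank '[[[0.2,0,0,-1,0],[0.2,0,0,-3,0],[0.2,0,0,-6,0],[0.2,0,0,-9,-6],[0.2,0,0,-12,-14],[0.2,0,0,-14,-22],[0.2,0,0,-15,-30],[0.2,0,0,-15,-38],[0.2,0,0,-15,-45],[0.2,0,0,-15,-45]]]'
```

```text
time: 34.6
tool_pos: [523.4, -376.4, 16.8]
time: 35.6
tool_pos: [523.3, -376.3, 16.7]
tcp_rot: [3.141, -0.0, 2.356]
contact_force: [-0.2, 0.1, 0.3]
grip_width: 33.2
finger_force: 30.0
time: 36.6
tool_pos: [523.2, -376.4, 167.5]
tcp_rot: [-3.141, 0.001, -3.141]
contact_force: [0.1, -0.4, 0.9]
grip_width: 33.1
finger_force: 30.0
```

```bash
python3 -m crank '[[[0.2,0.3,1,0,0],[0.2,1.1,4.5,0,0],[0.2,2.1,8.5,0,0],[0.2,3.2,12.8,0,0],[0.2,4.3,17.1,0,0],[0.2,5.4,21.4,0,0],[0.2,6.4,25.5,0,0],[0.2,7.3,29,0,0],[0.2,7.8,31,0,0],[0.2,7.9,31.4,0,0]]]'|head -2
python3 -m crank '[[[0.2,0,0,0,0],[0.2,0,0,2,0],[0.2,0,0,5,0],[0.2,0,0,8.5,0],[0.2,0,0,11.5,0],[0.2,0,0,13.5,0],[0.2,0,0,14.6,0],[0.2,0,0,14.9,0],[0.2,0,0,14.9,0],[0.2,0,0,14.9,0]]]'
```

```text
time: 37.6
tool_pos: [443.1, -59.8, 167.0]
time: 38.6
tool_pos: [445.2, -62.7, 18.5]
tcp_rot: [-3.141, 0.002, 3.141]
contact_force: [0.2, -0.3, -0.5]
grip_width: 33.5
finger_force: 30.0
```

```bash
python3 -m crank '[[[0.2,0,0,0.1,0],[0.2,0,0,0.15,0],[0.2,0,0,0.15,0],[0.4,0,0,0.15,0],[0.5,0,0,0.15,0],[0.7,0,0,0.15,0],[1,0,0,0.15,0],[1,0,0,0.15,0],[1,0,0,0.15,0],[1,0,0,0.15,0]]]'
python3 -m crank '[[[1,0,0,-1,0],[1,0,0,-4,0],[1,0,0,-8,0],[1,0,0,-12,0],[1,0,0,-16,0],[1,0,0,-20,0],[1,0,0,-21,0],[1,2,0,-21,0],[1,5,0,-21,0],[1,6,0,-21,0]]]'
python3 -m crank '[[[1,1,0,0,0],[1,2,0,0,0],[1,2,0,0,0],[1,2,0,0,0],[1,2,0,0,0],[1,2,0,0,0],[1,2,0,0,0],[1,2,0,0,0],[1,2,0,0,0],[1,2,0,0,0]]]' | head -2
python3 -c "from h import *;snap('wrist','w9');snap('side','s9')"; python3 m.py w9;  python3 -c "
import cv2;a=cv2.imread('pics/s9.png')[90:290,150:400];b=cv2.imread('pics/w9.png')[:270];cv2.imwrite('pics/f9.png',cv2.resize(cv2.hconcat([cv2.resize(a,(338,270)),b]),(800,254)))"
```

```text
time: 39.6
tool_pos: [444.4, -62.2, 16.2]
tcp_rot: [3.142, 0.0, 3.141]
contact_force: [-0.7, 1.1, 0.5]
grip_width: 80.8
finger_force: 0.0
time: 40.6
tool_pos: [382.0, -61.7, 226.0]
tcp_rot: [3.141, -0.002, 3.141]
contact_force: [0.1, 0.1, 0.1]
grip_width: 92.0
finger_force: 0.0
time: 41.6
tool_pos: [364.4, -62.2, 226.2]
w9 tray [502. 174.] [485 117  27 100] [369. 221.] [116.  31.] 10 [367.8 230.3] 58.0
w9 tray [252. 219.] [210 192  94  55] [430. -56.] [ 68. 109.] 0 [425.3 -56.7] 55.7
w9 tray [393. 214.] [354 199  71  39] [423. 104.] [86. 37.] 76 [438.3  99.7] 42.9
w9 obj [404. 233.] [379 221  44  26] top 88.0 [427.4  94.   87.8] [ 4. 14. 12.]
w9 obj [252. 237.] [235 224  35  23] top 58.0 [434.7 -62.9  55.5] [16. 34.  8.]
w9 obj [143. 302.] [130 287  23  25] top 62.0 [ 513.  -187.7   61.3] [11. 10. 10.]
```

View pics/f9.png

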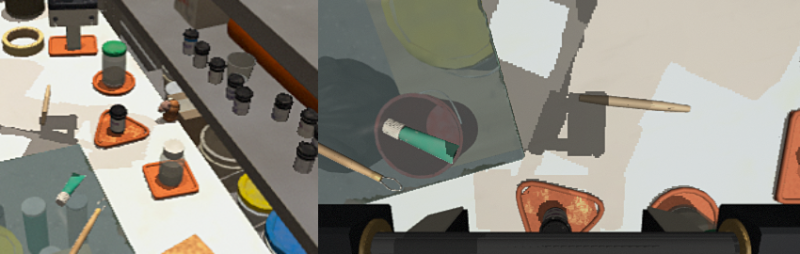

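Everything is placed. One last check with the top camera, since the robot may be hiding the row in the other views.

```bash
python3 - <<'E'
from h import *
im,_=snap("top","top9"); P,_=cloud("top","top9")
a=im[140:260,110:390]; cv2.imwrite("pics/top9c.png",cv2.resize(a[:,:,::-1],None,fx=2.85,fy=2.85,interpolation=cv2.INTER_CUBIC))
q=P.reshape(-1,3)
for k,c,z in(("jar",(451.4,99),98),("spice",(524.7,-203),86),("bottle",(367.8,254),104),("can",(444.6,-61.8),58)):
    t=q[(np.hypot(*(q[:,:2]-c).T)<45)&(abs(q[:,2]-z)<9)]; print(k,len(t),((t.max(0)+t.min(0))/2-np.r_[c,0]).round(1) if len(t) else "")
E
```

```text
jar 257 [ 2.  -5.1 95.8]
spice 117 [ 0.2 -3.  84.9]
bottle 36 [  2.6  -5.5 102.4]
can 98 [ 2.2 -2.1 55.6]
```

View pics/top9c.png

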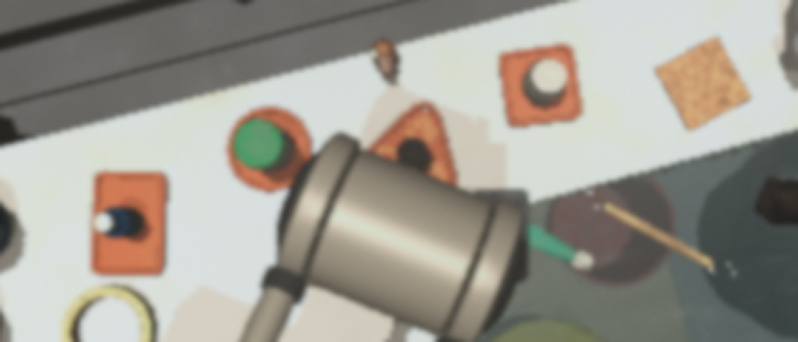

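The containers sit within about 3 mm of their tray centres, allowing for the top camera's −3 mm y bias. All are upright and the whistle hasn't moved (385,60).

```bash
python3 -c "from plant import bot; print(bot.close_job())"
```

```text
the job is handed in; nothing more can be done
None
```

All four containers are upright on their own trays, about 3 mm or less from centre by the cameras; the whistle was not touched, the cork mat is empty again, and I handed the job in at about 42 s of the 128 s limit.

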